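# Lay out a back-lit imaging line for a pinned wasp

## Robot

A 6-joint arm with a two-finger parallel gripper is mounted at the origin on the work surface. World frame = base frame: x ahead of the robot, y to its left, z up, the work surface at z = 0. Lengths are in m, angles in rad, forces in N, time in s.
With the tool pointing down it reaches from about 0.35 to 0.725 m from the base axis. Payload 6 kg.
Tool frame: the origin (TCP) lies at the very end of the fingers, on their centre line; the grasp point (between the pads) lies 19 mm behind it (grasp_offset is the distance from the TCP to the grasp point, in m); z points along the fingers, y is the line along which they close (so a half turn about z gives the same grasp; the last joint's range is limited). The gripper opens to 85 mm and grips with 20 to 120 N. Pads are 22 mm wide; open, the fingers measure 114 mm over their backs; the gripper's body (76 mm by 85 mm) begins 54 mm behind the grasp point. The pads swing forward as they close: fully open they stand 13 mm farther back than shut.
Start: joints at [-0.804, 0.04, 0.085, 0, -1.615, -0.334], TCP at [0.252, -0.545, 0.231] pointing down, gripper open.
Joint ranges: [-2.56, 2.56], [-1.29, 2.01], [-1.08, 1.49], [-3.29, 1.98], [-2.81, -0.18], [-2.99, 2.99]. Speed limits (rad/s): [2.57, 2.57, 3.01, 3.14, 3.14, 3.14].

## Interface

Orientations are given as [roll, pitch, yaw] about the fixed x, y, z axes, in that order (R = Rz(yaw) Ry(pitch) Rx(roll)).
In Python, from plant import sense, capture, camera_model, job_done, grasp_offset gives the robot as it stands. The module is installed in compiled form; this text tells all that it offers.
- The arm moves only by the shell command python3 -m inch 'ROWS' [FORCE]. ROWS is JSON, a list of rows, each a list of 3 entries, a list of its own where there are three numbers: the finger opening in cm, from 0 to 8.54, then the shift along the tool's x, y, z in cm, then the turn about the tool's z in degrees. A call has 1 to 5 rows; each row is the pose to reach, as a shift and turn from the pose commanded when the call began, along the tool's axes at that moment; what a row does not reach only later rows make up. A row lasts 1/8 s, in which the tool goes at most 62.5 mm and 10.7 degrees, less where a joint would pass 70% of its speed; a pose out of reach is approached as far as the arm can. A call with a gripper value outside its range is refused whole. The fingers move at their own pace and stop on an object; FORCE is the grip in N (left out, the last holds). Time passes only in rows, so rows that repeat a pose let the fingers close. It gives the time, the measured TCP pose, the force, the opening and the grip force at its end, in the units of the state.
- sense(): the state, without advancing time (a new reading comes with each control period).
- capture(name): name is "scene" or "top" or "wrist"; returns (picture, depth): 480x640x3 uint8, blue, green, red; 480x640 float32, m along the optical axis (not along the pixel's ray), 0 where there is no reading.
- camera_model(name): a dict with "fov_y" (degrees; the focal length in pixels is half the picture's height over the tangent of half this angle, whatever the lens; pixels are square), "cx", "cy" (the principal point, pixels), "view" (4x4, takes a point from world to camera coordinates). Camera axes: x right, y up, looking along -z (the intrinsics and any distortion apply to the point x, -y, -z); pixel columns grow to the right and rows downward; lengths in m; the calibration is good to about 2 mm. A picture is of the moment at which its call begins: read the wrist's pose just before it. camera_model takes no time and is no camera call; for the wrist camera it gives the pose at the moment of the call.
- job_done(): hands the job in; it is judged then, once.
The state is a dict: "time": time; "joint_pos": joint angles; "joint_velocities": joint speeds; "tau": joint torques, N m; "tcp_pos": TCP position; "eef_rot": TCP orientation; "force": force on the tool from outside, world axes, zero at the start; "moment": the same for the moment, N m; "opening": opening from 0.0 (shut) to 1.0 (fully open); "grip_force": force on a finger pad.
Only numpy, scipy, OpenCV 4.12 (cv2) and the standard library are available. Lean on these libraries where they do the work, as an engineer would, in place of code of your own. Each camera call takes 0.05 s, during which the arm holds its last target. There are 200 camera calls.

## Task

Lay out the back-lit imaging line along the middle of the silver base plate: stand the cork-topped specimen stage midway between the lamp and the camera, the white diffuser midway between the lamp and the stage, and the blue lens midway between the stage and the camera, with the diffuser and the lens facing squarely along the line. The foam block with the striped wasp belongs flat in the middle of the stage's top, with the wasp lying across the line so that the camera sees it from the side. Leave the brown moth, the vial and the clear cube where they are.

Things in the scene. Friction and masses are not known exactly. Their poses are not given: they have to be found in the camera images.
- plate: Silver aluminium base plate with tapped holes, fixed on the black optical table: 80 mm (x) by 640 mm (y), 12 mm thick. Origin at the centre of its underside; its y axis runs along its length, from the camera end (-y) to the lamp end (+y). The imaging line is its centre line (x = 0), and its top is at z = 12 mm.
- lamp: Red lamp with a black front and pale face on a steel post, bolted to the plate's +y end, shining along -y. Origin under its post, on the plate's top, at x = 0, y = +270 mm of the plate; the head reaches 30 mm to either side of the post along the line and 115 mm above the plate. Axes parallel to the plate's.
- camera: Grey box camera with a short black tube on a steel post, bolted to the plate's -y end, looking along +y at the lamp. Origin under its post, on the plate's top, at x = 0, y = -270 mm of the plate; it reaches 30 mm to either side of the post along the line and 111 mm above the plate. Axes parallel to the plate's.
- stage: Loose specimen stage, 0.35 kg: round steel foot 50 mm across, 14 mm high, 13 mm post, square aluminium platform 60 by 60 mm with a cork top. Origin: centre of the foot's underside; the platform lies at z = 45 to 55 mm (cork top at 55), sides parallel to x and y. Can be taken across the platform by either pair of sides.
- diffuser: Loose white diffuser on a stand, 0.33 kg: round steel foot 50 mm across, 14 mm high, 13 mm post, upright white square frame 60 mm wide (x), 12 mm thick (y), at z = 58 to 118 mm, rim 14 mm wide, pale opal pane. Origin: centre of the foot's underside. It faces along its y axis (faces alike). Can be taken from above by the frame's top, across its thickness.
- lens: Loose lens on a stand, 0.35 kg: round steel foot 50 mm across, 14 mm high, 13 mm post, upright blue square plate 60 mm wide (x), 12 mm thick (y), at z = 58 to 118 mm, rim 14 mm wide, round glass in a brass ring. Origin: centre of the foot's underside. It faces along its y axis (faces alike). Can be taken from above by the plate's top, across its thickness.
- wasp: Loose white foam block 50 by 50 by 25 mm high (firm, 30 g) carrying a yellow-and-black striped wasp on a red-headed pin. Origin at the centre of the block's underside; the wasp lies along the block's x axis (head to +x), inside the block's outline, up to 41 mm above the origin, pin head to 45 mm. Take it by two sides of the foam.
- moth: Bystander: the same white foam block, 50 by 50 by 25 mm, with a dark brown moth with open wings, pin head to 45 mm. Origin at the centre of its underside. Not to be moved.
- vial: Bystander: upright glass vial 29 mm across and 60 mm high with amber filling and a white cap, standing on the table behind the plate. Origin at the centre of its underside. Not to be moved.
- cube: Bystander: clear pale-blue 40 mm cube with a dark insect inside, on the table behind the plate. Origin at the centre of its underside. Not to be moved.
There are look-alikes about, which are no part of the job. There is more than one size of the lens; the one meant has the size given above.

How it is judged:
At the end, for the whole second after the job is handed in: Stage, diffuser, lens upright and at rest on the plate, within 10 mm of its centre line, 15 mm along it of their places; diffuser and lens square to 0.2 rad. Wasp block flat on the stage, within 12 mm of its middle, wasp across the line to 0.25 rad. Moth, vial, cube moved under 15 mm (x of stage in the frame of plate between -0.01 and 0.01 m and y of stage in the frame of plate between -0.015 and 0.015 m and z of stage in the frame of plate between 0.008 and 0.016 m and angle between each of stage, diffuser, lens's own z axis and vertical below 0.06 rad and linear speed of each of stage, diffuser, lens, wasp below 0.02 m/s and x of diffuser in the frame of plate between -0.01 and 0.01 m and y of diffuser in the frame of plate between 0.12 and 0.15 m and z of diffuser in the frame of plate between 0.008 and 0.016 m and angle between the y axis of each of diffuser, lens and the y axis of plate, either way round below 0.2 rad and x of lens in the frame of plate between -0.01 and 0.01 m and y of lens in the frame of plate between -0.15 and -0.12 m and z of lens in the frame of plate between 0.008 and 0.016 m and horizontal distance between wasp and stage below 0.012 m and z of wasp in the frame of stage between 0.051 and 0.059 m and angle between wasp's own z axis and vertical below 0.08 rad and angle between the x axis of wasp and the x axis of plate, either way round below 0.25 rad and distance of each of moth, vial, cube from where it was at the start of the episode below 0.015 m); the robot touches nothing.
It fails at once if the moth block is moved (15 mm) or tipped (distance of moth from where it was at the start of the episode above 0.015 m or angle between moth's own z axis and vertical above 0.5 rad).
It fails at once if the vial is moved (15 mm) or tipped (distance of vial from where it was at the start of the episode above 0.015 m or angle between vial's own z axis and vertical above 0.5 rad).
It fails at once if the cube is moved (15 mm) or tipped (distance of cube from where it was at the start of the episode above 0.015 m or angle between cube's own z axis and vertical above 0.5 rad).
It also fails if it takes over 112 s, if anything falls off the work surface, if the arm or the gripper's body presses on something with over 40 N, if the wrist force passes 120 N, or if a joint passes its speed limit or range.

## Working session

There is one attempt and no reset: what is moved stays moved. The work goes in short steps, Python scripts to look and compute and a shell command to move; the robot and the scene stay as the last step left them, time stands still between calls to the robot, and variables do not carry over. Pictures are saved under pics/ and viewed, at most 14 in all, crops included, and the job is handed in when it is done.

```bash
ls; mkdir -p pics
cat > h.py <<'E'
import numpy as np, cv2
from plant import sense, capture, camera_model, job_done, grasp_offset
def cloud(name):
    m=camera_model(name); img,d=capture(name)
    f=240/np.tan(np.radians(m["fov_y"])/2)
    v,u=np.mgrid[:480,:640]
    P=np.stack([(u-m["cx"])/f*d,-(v-m["cy"])/f*d,-d,np.ones_like(d)],-1)@np.linalg.inv(m["view"]).T
    P=P[...,:3]; P[d==0]=np.nan
    return img,d,P
E
python3 - <<'E'
from h import *
for n in("scene","top","wrist"):
    m=camera_model(n);print({k:(v if k!="view" else np.round(v,3).tolist()) for k,v in m.items()})
    i,d,P=cloud(n);cv2.imwrite(f"pics/{n}0.png",i);np.savez(f"{n}0.npz",i=i,P=P)
print(sense(),grasp_offset)
E
```

```text
pics
{'fov_y': 52.51721242891027, 'cx': 313.4781911498817, 'cy': 238.67690166471203, 'view': [[0.371, 0.929, 0.017, -0.207], [-0.616, 0.233, 0.752, 0.295], [0.695, -0.289, 0.659, -1.22], [0.0, 0.0, 0.0, 1.0]]}
{'fov_y': 51.3309273151715, 'cx': 325.18575786986685, 'cy': 242.42183190182467, 'view': [[-0.026, -1.0, 0.013, 0.024], [0.996, -0.025, 0.083, -0.546], [-0.083, 0.015, 0.996, -0.888], [0.0, 0.0, 0.0, 1.0]]}
{'fov_y': 62.33387818587997, 'cx': 316.78641144263685, 'cy': 241.08560271656762, 'view': [[-0.42, 0.908, 0.001, 0.6], [-0.871, -0.402, -0.283, 0.037], [-0.256, -0.12, 0.959, -0.379], [0.0, 0.0, 0.0, 1.0]]}
{'time': 0.15, 'joint_pos': array([-8.04308592e-01,  4.06758427e-02,  8.40722607e-02, -3.24156363e-04,
       -1.61551081e+00, -3.33690531e-01]), 'joint_velocities': array([-3.05369305e-05, -1.69539083e-03,  3.24467905e-03,  1.99899687e-03,
       -1.21297710e-03,  5.06952969e-04]), 'tau': array([-2.46796430e-03, -3.68615520e+01,  3.47693682e+01,  6.93638250e+00,
       -4.41735770e-03,  5.44638468e-06]), 'tcp_pos': array([ 0.25159226, -0.54443099,  0.23052718]), 'eef_rot': array([ 3.14024122e+00, -1.25720061e-04, -2.70878109e+00]), 'force': array([0.30170256, 0.12927021, 0.55740058]), 'moment': array([0.03300688, 0.03742095, 0.00976856]), 'grip_force': 0.0, 'opening': 0.9986193357566345} 0.0187
```

View pics/scene0.png

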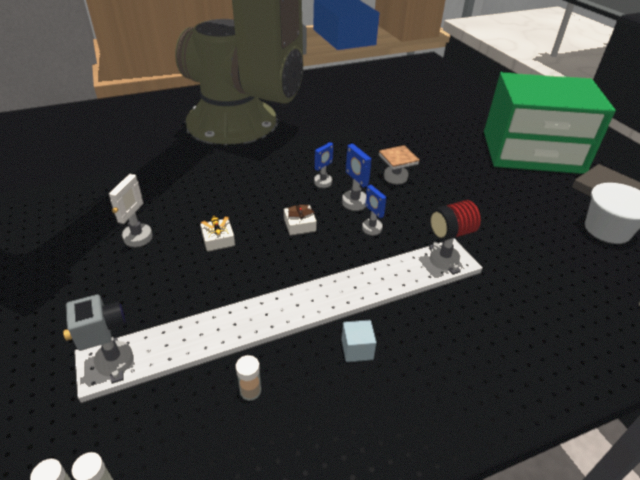

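View pics/top0.png

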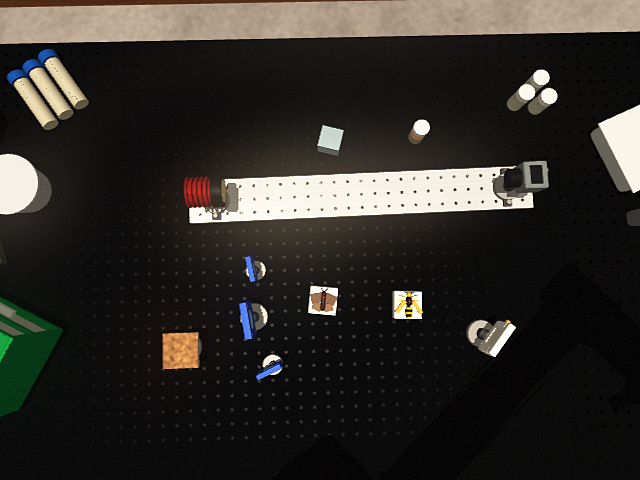

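The scene picture shows the diffuser (127,205), wasp (217,228), moth (300,217), and stage (398,158). There are three blue lenses: a large one at (357,175) and small ones at (324,160) and (374,208). In the top view the same lenses are at (247,320), (252,268) and (268,370). The stage is at (181,350), wasp (407,305), moth (322,300) and diffuser (495,337).

Lens candidates, by top-view pixel, are (247,320) large, (252,268) small and (268,370) small. For foam blocks it is (407,305) with the striped wasp against (322,300) with the brown moth. I'll check all of them by measured size.

```bash
cat > meas.py <<'E'
from h import *
def rect(Q):
    (c,s,a)=cv2.minAreaRect((Q[:,:2]*1000).astype(np.float32)); return np.round(c,1),np.round(s,1),round(a,1)
def blob(P,u0,u1,v0,v1,z0,z1,mask=None):
    R=P[v0:v1,u0:u1]; m=(R[...,2]>z0)&(R[...,2]<z1)
    if mask is not None: m&=mask[v0:v1,u0:u1]
    return R[m]
E
python3 - <<'E'
from meas import *
D=np.load("top0.npz");P=D["P"];i=D["i"].astype(int)
bluem=(i[...,0]>i[...,2]+50)
def pr(n,Q): print(n,len(Q),rect(Q),"z",np.round(np.percentile(Q[:,2],[2,50,98])*1000,1), "med",np.round(np.median(Q[:,:2],0)*1000,1))
t=blob(P,60,140,380,440,-.05,.05);print("table z",np.nanmedian(t[:,2]))
pr("plate",blob(P,180,545,160,225,.006,.018))
pr("stage",blob(P,150,215,320,380,.045,.065))
pr("wasp",blob(P,385,430,285,325,.018,.03))
pr("moth",blob(P,300,345,280,320,.018,.03))
for n,b in dict(L1=(235,272,295,345),L2=(240,272,250,285),L3=(250,290,350,385)).items():
    Q=blob(P,*b,.02,.2,bluem);pr(n,Q); z=np.percentile(Q[:,2],98);pr(n+"top",Q[Q[:,2]>z-.012])
    pr(n+"foot",blob(P,*b,.009,.02))
Q=blob(P,460,525,310,365,.1,.13);pr("diff",Q);pr("foot",blob(P,460,525,310,365,.009,.019))
pr("vial",blob(P,400,440,115,150,.05,.07));pr("cube",blob(P,310,350,120,160,.03,.05))
pr("lamp",blob(P,180,245,170,222,.03,.2));pr("cam",blob(P,490,550,155,222,.03,.2))
# yellow vs black axis of wasp
R=i[285:325,385:430];S=P[285:325,385:430];m=(S[...,2]>.026)
q=S[m][:,:2];w=np.linalg.svd(q-q.mean(0),full_matrices=False)[2][0];print("wasp axis",w,q.mean(0))
D=np.load("scene0.npz");P=D["P"]
pr("lamp s",blob(P,425,485,195,245,.03,.2));pr("cam s",blob(P,60,125,290,350,.03,.2))
pr("plate s",blob(P,70,490,240,395,.008,.016))
E
python3 - <<'E'
import cv2
i=cv2.imread("pics/top0.png")[230:400,140:540]
cv2.imwrite("pics/crop1.png",cv2.resize(i,None,fx=2,fy=2,interpolation=cv2.INTER_CUBIC))
E
```

```text
table z -0.00016671665458467544
plate 12403 (array([636.9, -60.3]), array([ 81.1, 639.9]), 1.2) z [ 8.2 11.7 15.2] med [633.6 -60. ]
stage 1293 (array([364. , 264.6]), array([60.5, 61.8]), 0.3) z [50.6 54.8 57.9] med [364.2 264.2]
wasp 486 (array([ 430.5, -135.6]), array([49.7, 48.8]), 88.1) z [20.7 24.6 28.5] med [ 432.1 -129.8]
moth 396 (array([442.3,  16.6]), array([49.9, 49.8]), 83.4) z [21.  24.9 29.8] med [445.1  16.7]
L1 343 (array([416.2, 143.2]), array([59.4, 12.8]), 9.2) z [ 70.2 117.2 120.7] med [415.3 142. ]
L1top 277 (array([416. , 143.5]), array([59.3, 12.6]), 8.7) z [114.5 117.7 120.8] med [415.5 143.4]
L1foot 270 (array([415.2, 138.8]), array([41.5, 44.4]), 52.4) z [10.  13.7 17.2] med [418.3 131.7]
L2 133 (array([500.4, 139. ]), array([43.4,  8.8]), 11.1) z [77.5 85.7 88.7] med [499.8 138.9]
L2top 130 (array([500.3, 139.3]), array([43.4,  8.5]), 10.4) z [83.  85.8 88.7] med [499.9 139. ]
L2foot 112 (array([498.9, 137.8]), array([31.1, 34.9]), 42.8) z [ 9.1 10.6 15.3] med [501.7 131.7]
L3 187 (array([329.2, 110.6]), array([ 8.8, 43.7]), 25.0) z [49.  85.3 88.3] med [3
[... 489 characters left out ...]
62.4] med [ 745.6 -166.4]
cube 492 (array([736.7,  -4.5]), array([39.8, 40.4]), 75.1) z [33.  39.5 42.8] med [735.9  -3.9]
lamp 1256 (array([630.5, 209. ]), array([52.4, 60.3]), 1.4) z [ 87.3 118.3 127.5] med [627.5 205.1]
cam 1211 (array([ 642.8, -328.8]), array([46.4, 61.6]), 0.8) z [ 45.8 120.5 125.5] med [ 639.4 -326.8]
wasp axis [-0.90012931 -0.4356228 ] [ 0.42986424 -0.13527377]
lamp s 1580 (array([633.3, 209.7]), array([54.6, 62.4]), 0.9) z [ 58.  111.7 126.7] med [643.5 197.3]
cam s 2485 (array([ 644.1, -332.6]), array([48.3, 69.1]), 1.6) z [ 46.7 114.1 124.7] med [ 656.7 -332.3]
plate s 15777 (array([638. , -59.8]), array([621.7, 307.8]), 69.0) z [ 9.2 11.9 14.2] med [ 644.  -112.5]
```

View pics/crop1.png

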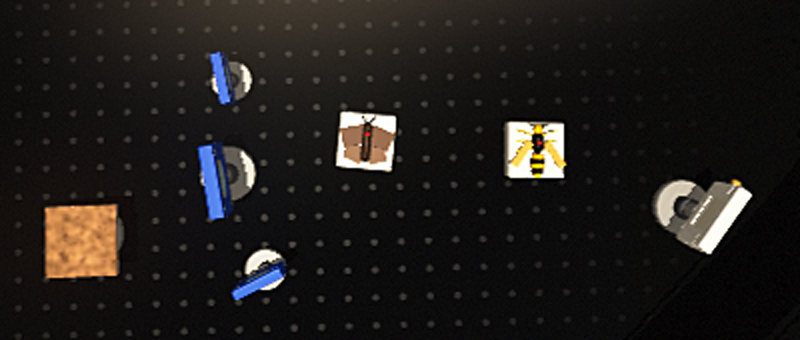

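The crop shows the three lenses at crop (212,180), (220,78) and (262,278). Only the first, at (247,320) in the top view, measures 60×12 mm with its top at 118 mm, so that is the lens. The striped block is at crop (535,150) and its wasp runs up the picture, which is world x. Heights and sizes all agree with the descriptions.

Plate centre is (637,-60) with yaw +1.2°. Targets are stage (637,-60), diffuser (634,75) and lens (640,-195).

```bash
cat > go.py <<'E'
# usage: go.py x,y,z,yawdeg [...]  (world mm) -> shifts in cm along current tool axes, turn in deg
import sys; from h import *
from scipy.spatial.transform import Rotation as Ro
s=sense(); p=s["tcp_pos"]*1000; R=Ro.from_euler("xyz",s["eef_rot"]); y0=np.degrees(s["eef_rot"][2])
print("t",s["time"],"tcp",np.round(p,1),"yaw",round(y0,1),"F",np.round(s["force"],1),"op",round(float(s["opening"])*85.4,1),"grip",round(float(s["grip_force"]),1),"j",np.round(s["joint_pos"],2))
for a in sys.argv[1:]:
    x,y,z,w=map(float,a.split(","))
    t=-((w-y0+180)%360-180)
    print(a,"->",np.round(R.inv().apply(np.array([x,y,z])-p)/10,2).tolist(),round(t,1))
E
python3 go.py 375,-270,200,142 375,-270,89,142
```

```text
t 0.15 tcp [ 251.6 -544.4  230.5] yaw -155.2 F [0.3 0.1 0.6] op 85.3 grip 0.0 j [-0.8   0.04  0.08 -0.   -1.62 -0.33]
375,-270,200,142 -> [-22.71, 19.73, 3.08] 62.8
375,-270,89,142 -> [-22.71, 19.72, 14.18] 62.8
```

```bash
python3 -m inch '[[5,[-22.7,19.7,3.1],63],[5,[-22.7,19.7,3.1],63],[5,[-22.7,19.7,3.1],63],[5,[-22.7,19.7,3.1],63],[5,[-22.7,19.7,3.1],63]]' 40; python3 go.py 375,-270,200,142
```

```text
time: 0.78
tcp_pos: [0.365, -0.2944, 0.203]
eef_rot: [3.141, 0.0, 2.749]
force: [0.4, -0.3, 0.4]
opening: 0.583
grip_force: 0.0
t 0.775 tcp [ 365.  -294.4  203. ] yaw 157.5 F [ 0.4 -0.3  0.4] op 49.8 grip 0.0 j [-0.25 -0.32 -0.29 -0.   -1.6  -1.72]
375,-270,200,142 -> [0.01, 2.64, 0.3] 15.5
```

```bash
python3 -m inch '[[5,[0,2.6,0.3],15.5],[5,[0,2.6,0.3],15.5],[5,[0,2.6,0.3],15.5],[5,[0,2.6,0.3],15.5]]'; python3 go.py 375,-270,91,142
python3 - <<'E'
from meas import *
i,d,P=cloud("wrist");cv2.imwrite("pics/w1.png",i)
for z0,z1 in((.1,.13),(.009,.019)):
    Q=P[(P[...,2]>z0)&(P[...,2]<z1)];Q=Q[np.hypot(Q[:,0]-.375,Q[:,1]+.27)<.05];print(len(Q),rect(Q),np.median(Q,0))
E
```

```text
time: 1.27
tcp_pos: [0.3743, -0.2722, 0.2003]
eef_rot: [-3.142, -0.0, 2.485]
force: [0.8, 0.2, 0.5]
opening: 0.585
grip_force: 0.0
t 1.275 tcp [ 374.3 -272.2  200.3] yaw 142.4 F [0.8 0.2 0.5] op 50.0 grip 0.0 j [-0.19 -0.34 -0.31 -0.   -1.6  -2.04]
375,-270,91,142 -> [0.07, 0.21, 10.93] 0.4
2014 (array([ 375.6, -270.7]), array([12. , 59.9]), 51.7) [ 0.37282578 -0.26872621  0.11779947]
1499 (array([ 374.8, -270.7]), array([48.6, 47.8]), 55.7) [ 0.37321331 -0.26996902  0.01387722]
```

View pics/w1.png

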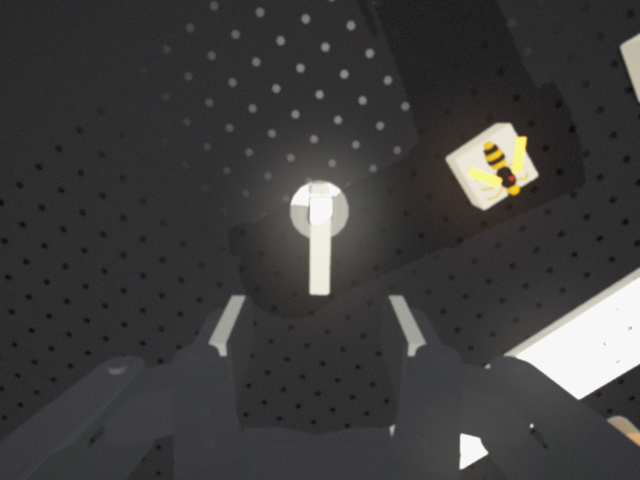

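The wrist view shows the diffuser frame on edge at (320,240), centred between the open fingers. The measured pose (375,-270.7, 51.7°) agrees with the top view, so I'm going down to grasp and lift it.

```bash
python3 -m inch '[[5,[0.1,0.1,6],0.5],[5,[0.1,0.1,10.9],0.5],[5,[0.1,0.1,10.9],0.5],[0,[0.1,0.1,10.9],0.5],[0,[0.1,0.1,10.9],0.5]]' 40; python3 -m inch '[[0,[0,0,0],0],[0,[0,0,0],0],[0,[0,0,0],0],[0,[0,0,-3],0],[0,[0,0,-8],0]]' 40; python3 go.py 634,75,180,181.2 634,75,105,181.2
```

```text
time: 1.95
tcp_pos: [0.3756, -0.2712, 0.0941]
eef_rot: [3.14, 0.004, 2.475]
force: [-0.5, -0.4, 0.2]
opening: 0.169
grip_force: 0.0
time: 2.58
tcp_pos: [0.3732, -0.2698, 0.1703]
eef_rot: [-3.141, -0.005, 2.475]
force: [1.1, -0.3, -2.6]
opening: 0.133
grip_force: 39.4
t 2.575 tcp [ 373.2 -269.8  170.3] yaw 141.8 F [ 1.1 -0.3 -2.6] op 11.4 grip 39.4 j [-0.19 -0.34 -0.36 -0.   -1.55 -2.05]
634,75,180,181.2 -> [0.83, 43.22, -0.99] -39.4
634,75,105,181.2 -> [0.8, 43.23, 6.51] -39.4
```

```bash
python3 -m inch '[[0,[0.8,5,-0.5],-7],[0,[0.8,11,-0.8],-15],[0,[0.8,17,-1],-23],[0,[0.8,23,-1],-31],[0,[0.8,28,-1],-39]]'; python3 go.py 634,75,180,181.2
```

```text
time: 3.2
tcp_pos: [0.542, -0.0434, 0.181]
eef_rot: [3.141, -0.001, -3.122]
force: [0.4, -1.1, -3.0]
opening: 0.132
grip_force: 39.6
t 3.2 tcp [542.  -43.4 181. ] yaw -178.9 F [ 0.4 -1.1 -3. ] op 11.3 grip 39.6 j [ 0.29 -0.11 -0.15 -0.   -1.53 -1.84]
634,75,180,181.2 -> [-9.42, 11.66, 0.11] -0.1
```

```bash
python3 -m inch '[[0,[-4,5,0],0],[0,[-7.5,9.5,0],0],[0,[-9.4,11.7,0.1],0],[0,[-9.4,11.7,0.1],0],[0,[-9.4,11.7,0.1],0]]'; python3 go.py 634,75,104,181.2
```

```text
time: 3.82
tcp_pos: [0.6333, 0.0725, 0.1798]
eef_rot: [-3.141, -0.001, -3.128]
force: [0.4, 0.2, -3.1]
opening: 0.128
grip_force: 39.6
t 3.825 tcp [633.3  72.5 179.8] yaw -179.2 F [ 0.4  0.2 -3.1] op 10.9 grip 39.6 j [ 0.43  0.14  0.1  -0.   -1.53 -1.98]
634,75,104,181.2 -> [-0.09, 0.25, 7.58] -0.4
```

```bash
python3 -m inch '[[0,[0,0.1,4],0],[0,[0,0.1,6.5],0],[0,[0,0.1,7.2],0],[0,[0,0.1,7.4],0],[0,[0,0.1,7.5],0]]'; python3 -m inch '[[0,[0,0,0],0],[0,[0,0,0],0]]'; python3 go.py 634,75,104,181.2
```

```text
time: 4.45
tcp_pos: [0.6343, 0.0736, 0.1071]
eef_rot: [3.141, 0.002, -3.128]
force: [0.4, 0.7, -3.6]
opening: 0.133
grip_force: 39.6
time: 4.7
tcp_pos: [0.634, 0.0737, 0.1064]
eef_rot: [3.141, 0.001, -3.128]
force: [0.2, -0.2, -1.8]
opening: 0.134
grip_force: 39.9
t 4.7 tcp [634.   73.7 106.4] yaw -179.2 F [ 0.2 -0.2 -1.8] op 11.4 grip 39.9 j [ 0.43  0.16 -0.01  0.   -1.4  -1.99]
634,75,104,181.2 -> [0.0, 0.13, 0.24] -0.4
```

```bash
python3 -m inch '[[0,[0,0.1,0.1],0],[0,[0,0.1,0.2],0],[0,[0,0.1,0.2],0]]'; python3 go.py 634,75,104,181.2
```

```text
time: 5.08
tcp_pos: [0.6345, 0.0741, 0.1064]
eef_rot: [-3.141, 0.003, -3.128]
force: [-2.7, -2.7, 6.8]
opening: 0.132
grip_force: 41.1
t 5.075 tcp [634.5  74.1 106.4] yaw -179.2 F [-2.7 -2.7  6.8] op 11.2 grip 41.1 j [ 0.43  0.16 -0.02  0.   -1.39 -1.99]
634,75,104,181.2 -> [0.05, 0.1, 0.24] -0.4
```

```bash
python3 -m inch '[[4,[0,0,-0.1],0],[4,[0,0,-0.1],0],[4,[0,0,-0.1],0],[4,[0,0,-5],0],[4,[0,0,-9],0]]';  python3 go.py 364,264.5,190,180.3
```

```text
time: 5.7
tcp_pos: [0.6336, 0.0745, 0.1947]
eef_rot: [-3.141, 0.0, -3.128]
force: [0.8, 0.5, -0.1]
opening: 0.468
grip_force: 0.0
t 5.7 tcp [633.6  74.5 194.7] yaw -179.2 F [ 0.8  0.5 -0.1] op 39.9 grip 0.0 j [ 0.43  0.14  0.12  0.   -1.56 -1.99]
364,264.5,190,180.3 -> [26.7, 19.37, 0.46] 0.5
```

```bash
python3 -m inch '[[8,[5,3.6,0],0],[8,[10,7.3,0.2],0],[8.5,[15,10.9,0.2],0],[8.5,[20,14.5,0.4],0],[8.5,[25,18.2,0.5],0.5]]'; python3 -m inch '[[8.5,[1.7,1.2,0],0],[8.5,[1.7,1.2,0],0],[8.5,[1.7,1.2,0],0],[8.5,[1.7,1.2,0],0]]'
python3 - <<'E'
from meas import *
i,d,P=cloud("wrist")
Q=P[(P[...,2]>.045)&(P[...,2]<.065)];Q=Q[np.hypot(Q[:,0]-.364,Q[:,1]-.264)<.05];print(len(Q),rect(Q),np.median(Q,0))
i,d,P=cloud("top");i=i[100:400,140:560];cv2.imwrite("pics/t2.png",i)
Q=P[(P[...,2]>.115)&(P[...,2]<.14)];Q=Q[np.hypot(Q[:,0]-.634,Q[:,1]-.075)<.045];print("diff",len(Q),rect(Q),np.median(Q,0))
E
python3 go.py 364,264.5,26,180.3
```

```text
time: 6.32
tcp_pos: [0.3794, 0.2539, 0.1883]
eef_rot: [3.141, 0.0, -3.137]
force: [0.7, 0.7, -0.0]
opening: 0.996
grip_force: 0.0
time: 6.82
tcp_pos: [0.3646, 0.2646, 0.1882]
eef_rot: [-3.141, -0.0, -3.138]
force: [0.8, 0.1, 0.7]
opening: 0.991
grip_force: 0.0
6906 (array([366.3, 264.8]), array([60.4, 60.1]), 0.5) [0.36401731 0.26467097 0.05491041]
diff 293 (array([631.3,  72.6]), array([59.9, 12.1]), 0.8) [0.62985351 0.07249544 0.12947457]
t 6.925 tcp [364.6 264.6 188.2] yaw -179.8 F [ 0.5  0.6 -0.7] op 84.8 grip 0.0 j [ 1.08 -0.37 -0.36 -0.   -1.59 -2.65]
364,264.5,26,180.3 -> [0.05, -0.0, 16.22] -0.1
```

View pics/t2.png

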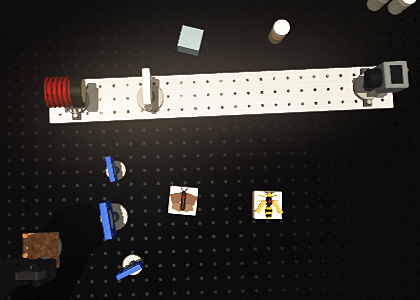

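The diffuser stands on the plate at crop (148,90), measured (631,73) with yaw 0.8°, which is within tolerance. The stage is confirmed at (365,264.7), so I'm grasping it across y.

```bash
python3 -m inch '[[8.5,[-0.1,0,6],0],[8.5,[-0.1,0,12],0],[8.5,[-0.1,0,16.2],0],[8.5,[-0.1,0,16.2],0],[3,[-0.1,0,16.2],0]]' 50; python3 -m inch '[[3,[0,0,0],0],[3,[0,0,0],0],[3,[0,0,0],0],[3,[0,0,0],0],[3,[0,0,0],0]]' 50; python3 go.py
```

```text
time: 7.55
tcp_pos: [0.3662, 0.2658, 0.0286]
eef_rot: [3.14, 0.002, -3.137]
force: [1.2, -0.1, -0.3]
opening: 0.813
grip_force: 0.0
time: 8.18
tcp_pos: [0.3664, 0.2662, 0.0294]
eef_rot: [3.139, 0.004, -3.136]
force: [1.2, -2.3, 6.8]
opening: 0.691
grip_force: 55.1
t 8.175 tcp [366.4 266.2  29.4] yaw -179.7 F [ 1.2 -2.3  6.8] op 59.0 grip 55.1 j [ 1.08 -0.31 -0.6   0.   -1.27 -2.64]
```

```bash
python3 -m inch '[[3,[0,0,-2],0],[3,[0,0,-6],0],[3,[0,0,-11],0],[3,[0,0,-16],0],[3,[0,0,-16],0]]'; python3 go.py 637,-60,190,181.2
```

```text
time: 8.8
tcp_pos: [0.3662, 0.2666, 0.1915]
eef_rot: [3.134, 0.005, -3.137]
force: [-0.4, 0.9, -4.3]
opening: 0.688
grip_force: 55.5
t 8.8 tcp [366.2 266.6 191.5] yaw -179.7 F [-0.4  0.9 -4.3] op 58.7 grip 55.5 j [ 1.08 -0.37 -0.35  0.   -1.58 -2.64]
637,-60,190,181.2 -> [-26.91, -32.8, 0.05] -0.9
```

```bash
python3 -m inch '[[3,[-3,-3.7,0],0],[3,[-6.5,-7.9,0],0],[3,[-10,-12.2,0],0],[3,[-13.5,-16.4,0],0],[3,[-17,-20.7,0],0]]'; python3 -m inch '[[3,[-3.5,-4.2,0],-0.5],[3,[-7,-8.5,0],-0.9],[3,[-9.2,-11.2,0],-0.9],[3,[-9.9,-12.1,0],-0.9],[3,[-9.9,-12.1,0],-0.9]]'; python3 -m inch '[[3,[0,0,0],0],[3,[0,0,0],0]]'; python3 go.py 637,-60,41,181.2
```

```text
time: 9.43
tcp_pos: [0.5365, 0.0576, 0.1852]
eef_rot: [3.141, -0.002, -3.136]
force: [0.1, 1.7, -3.1]
opening: 0.694
grip_force: 55.7
time: 10.05
tcp_pos: [0.6353, -0.0616, 0.185]
eef_rot: [3.141, -0.002, -3.122]
force: [0.1, 1.1, -3.4]
opening: 0.69
grip_force: 55.7
time: 10.3
tcp_pos: [0.6354, -0.0605, 0.1868]
eef_rot: [3.141, 0.001, -3.119]
force: [0.4, 0.3, -3.4]
opening: 0.693
grip_force: 55.8
t 10.3 tcp [635.4 -60.5 186.8] yaw -178.7 F [ 0.4  0.3 -3.4] op 59.1 grip 55.8 j [ 0.22  0.14  0.11 -0.   -1.54 -1.77]
637,-60,41,181.2 -> [-0.16, 0.04, 14.58] 0.1
```

```bash
python3 -m inch '[[3,[0,0,5],0],[3,[-0.1,0,10],0],[3,[-0.1,0,13],0],[3,[-0.1,0,14],0],[3,[-0.1,0,14],0]]'; python3 -m inch '[[3,[0,0,0.1],0],[3,[0,0,0.2],0],[3,[0,0,0.3],0],[3,[0,0,0.3],0]]';python3 go.py
```

```text
time: 10.92
tcp_pos: [0.6368, -0.0612, 0.047]
eef_rot: [-3.141, 0.0, -3.12]
force: [0.9, 0.4, -2.3]
opening: 0.689
grip_force: 55.7
time: 11.42
tcp_pos: [0.6367, -0.0615, 0.0434]
eef_rot: [3.141, 0.0, -3.121]
force: [0.8, 0.3, -3.1]
opening: 0.686
grip_force: 55.7
t 11.425 tcp [636.7 -61.5  43.4] yaw -178.8 F [ 0.8  0.3 -3.1] op 58.6 grip 55.7 j [ 0.22  0.2  -0.09 -0.   -1.28 -1.77]
```

```bash
python3 -m inch '[[3,[0,0,0.1],0],[3,[0,0,0.2],0],[3,[0,0,0.2],0]]'; python3 -m inch '[[3,[0,0,0.1],0],[3,[0,0,0.1],0]]';python3 go.py
```

```text
time: 11.8
tcp_pos: [0.6367, -0.0615, 0.0416]
eef_rot: [-3.142, 0.0, -3.121]
force: [-0.1, 0.4, -1.6]
opening: 0.692
grip_force: 55.9
time: 12.05
tcp_pos: [0.637, -0.0616, 0.0416]
eef_rot: [-3.141, 0.001, -3.121]
force: [-3.8, 1.0, 5.5]
opening: 0.689
grip_force: 56.6
t 12.05 tcp [637.  -61.6  41.6] yaw -178.8 F [-3.8  1.   5.5] op 58.8 grip 56.6 j [ 0.22  0.2  -0.09  0.   -1.28 -1.77]
```

Contact, so I'm releasing, rising, and heading to the lens.

```bash
python3 -m inch '[[8.5,[0,0,0],0],[8.5,[0,0,0],0],[8.5,[0,0,0],0],[8.5,[0,0,-0.5],0],[8.5,[0,0,-5],0]]'; python3 -m inch '[[6,[0,0,-6],0],[6,[0,0,-11],0],[6,[0,0,-11],0]]'; python3 go.py 416,143,210,-171
python3 - <<'E'
from meas import *
i,d,P=cloud("top")
Q=P[(P[...,2]>.058)&(P[...,2]<.075)];Q=Q[np.hypot(Q[:,0]-.637,Q[:,1]+.06)<.045];print("stage",len(Q),rect(Q),np.median(Q,0))
E
```

```text
time: 12.68
tcp_pos: [0.6344, -0.0615, 0.087]
eef_rot: [-3.141, -0.008, -3.121]
force: [1.3, -0.2, 0.3]
opening: 0.994
grip_force: 0.0
time: 13.05
tcp_pos: [0.6387, -0.0618, 0.207]
eef_rot: [3.142, 0.01, -3.121]
force: [0.4, 0.7, -1.3]
opening: 0.705
grip_force: 0.0
t 13.05 tcp [638.7 -61.8 207. ] yaw -178.8 F [ 0.4  0.7 -1.3] op 60.2 grip 0.0 j [ 0.22  0.14  0.15  0.   -1.57 -1.77]
416,143,210,-171 -> [21.84, 20.94, -0.52] -7.8
stage 1147 (array([635.2, -62.3]), array([60.9, 60.4]), 0.7) [ 0.63345551 -0.06216404  0.06671942]
```

```bash
python3 -m inch '[[5,[4.5,4.3,0],-2],[5,[9,8.6,0],-4],[5,[13.5,12.9,0],-6],[5,[17.5,16.8,0],-7.8],[5,[20.5,19.7,0],-7.8]]'; python3 -m inch '[[5,[1.3,1.2,0],0],[5,[1.3,1.2,0],0],[5,[1.3,1.2,0],0],[5,[1.3,1.2,0],0]]'
python3 - <<'E'
from meas import *
i,d,P=cloud("wrist")
for z0,z1 in((.105,.13),(.009,.019)):
    Q=P[(P[...,2]>z0)&(P[...,2]<z1)];Q=Q[np.hypot(Q[:,0]-.416,Q[:,1]-.143)<.04];print(len(Q),rect(Q),np.median(Q,0))
E
python3 go.py 416,143,91,-171
```

```text
time: 13.72
tcp_pos: [0.4257, 0.1321, 0.1992]
eef_rot: [-3.142, -0.001, -2.984]
force: [0.4, 1.0, -0.1]
opening: 0.589
grip_force: 0.0
time: 14.22
tcp_pos: [0.4133, 0.1405, 0.1999]
eef_rot: [-3.141, -0.001, -2.986]
force: [0.3, -0.1, -0.2]
opening: 0.579
grip_force: 0.0
1982 (array([417.9, 143.3]), array([60.6, 11.9]), 8.8) [0.41515997 0.14280987 0.11781624]
1511 (array([416.6, 143. ]), array([47.3, 48.9]), 11.3) [0.41547749 0.13602374 0.01386001]
t 14.275 tcp [413.3 140.5 200. ] yaw -171.1 F [-0.2  0.9  0.4] op 49.7 grip 0.0 j [ 0.79 -0.41 -0.36 -0.   -1.62 -2.21]
416,143,91,-171 -> [-0.32, 0.21, 10.9] -0.1
```

```bash
python3 -m inch '[[5,[-0.3,0.2,4],0],[5,[-0.3,0.2,8],0],[5,[-0.3,0.2,10.8],0],[5,[-0.3,0.2,10.8],0],[0,[-0.3,0.2,10.8],0]]' 40; python3 -m inch '[[0,[0,0,0],0],[0,[0,0,0],0],[0,[0,0,0],0],[0,[0,0,0],0],[0,[0,0,0],0]]' 40; python3 go.py; python3 -m inch '[[0,[0,0,-3],0],[0,[0,0,-7],0],[0,[0,0,-11],0],[0,[0,0,-13],0],[0,[0,0,-13],0]]'; python3 go.py 525,-25,220,181.2
```

```text
time: 14.9
tcp_pos: [0.4164, 0.1435, 0.0938]
eef_rot: [3.141, 0.002, -2.985]
force: [-0.5, 0.4, -0.3]
opening: 0.39
grip_force: 0.0
time: 15.52
tcp_pos: [0.4164, 0.144, 0.094]
eef_rot: [3.14, 0.003, -2.984]
force: [-0.2, 0.6, 5.8]
opening: 0.133
grip_force: 40.9
t 15.525 tcp [416.4 144.   94. ] yaw -171.0 F [-0.2  0.6  5.8] op 11.3 grip 40.9 j [ 0.8  -0.39 -0.54  0.   -1.42 -2.21]
time: 16.15
tcp_pos: [0.4156, 0.1438, 0.2228]
eef_rot: [3.14, 0.001, -2.985]
force: [-0.3, 1.1, -4.7]
opening: 0.134
grip_force: 39.5
t 16.15 tcp [415.6 143.8 222.8] yaw -171.0 F [-0.3  1.1 -4.7] op 11.4 grip 39.5 j [ 0.8  -0.4  -0.31 -0.   -1.66 -2.21]
525,-25,220,181.2 -> [-8.16, -18.38, 0.26] 7.8
```

```bash
python3 -m inch '[[0,[-2,-4.4,0],1],[0,[-4.5,-9.8,0],2.5],[0,[-7,-15.3,0],4],[0,[-9.5,-20.8,0],6],[0,[-12,-26.3,0],7.8]]'; python3 -m inch '[[0,[-1.2,-5.2,0],0],[0,[-1.2,-5.2,0],0]]'; python3 go.py 640,-195,200,181.2
```

```text
time: 16.77
tcp_pos: [0.5752, -0.0991, 0.2194]
eef_rot: [3.141, -0.004, -3.122]
force: [0.0, 0.6, -3.5]
opening: 0.133
grip_force: 39.9
time: 17.02
tcp_pos: [0.5875, -0.1524, 0.218]
eef_rot: [3.141, -0.007, -3.126]
force: [0.9, 0.2, -5.2]
opening: 0.133
grip_force: 39.9
t 17.025 tcp [ 587.5 -152.4  218. ] yaw -179.1 F [ 0.9  0.2 -5.2] op 11.3 grip 39.9 j [ 0.08  0.06  0.09 -0.   -1.6  -1.63]
640,-195,200,181.2 -> [-5.19, -4.34, 1.77] -0.3
```

```bash
python3 -m inch '[[0,[-3,-2.4,1],0],[0,[-5,-4.3,1.8],-0.3],[0,[-5.2,-4.4,3],-0.3],[0,[-5.2,-4.4,3],-0.3],[0,[-5.2,-4.4,3],-0.3]]'; python3 go.py 639.8,-195,105,181.2
```

```text
time: 17.65
tcp_pos: [0.6408, -0.1916, 0.1926]
eef_rot: [3.142, -0.0, -3.115]
force: [-0.5, -0.0, -4.6]
opening: 0.133
grip_force: 39.8
t 17.65 tcp [ 640.8 -191.6  192.6] yaw -178.5 F [-0.5 -0.  -4.6] op 11.4 grip 39.8 j [ 0.01  0.22  0.21 -0.   -1.56 -1.55]
639.8,-195,105,181.2 -> [0.11, -0.34, 8.76] 0.3
```

```bash
python3 -m inch '[[0,[0.1,-0.3,4],0.3],[0,[0.1,-0.3,7],0.3],[0,[0.1,-0.3,8.2],0.3],[0,[0.1,-0.3,8.2],0.3],[0,[0.1,-0.3,8.2],0.3]]'; python3 -m inch '[[0,[0,0,0.1],0],[0,[0,0,0.2],0],[0,[0,0,0.3],0],[0,[0,0,0.3],0]]';python3 go.py 639.8,-195,105,181.2
```

```text
time: 18.27
tcp_pos: [0.6411, -0.1954, 0.1127]
eef_rot: [-3.141, 0.003, -3.121]
force: [0.3, -0.9, -4.4]
opening: 0.133
grip_force: 39.8
time: 18.77
tcp_pos: [0.6402, -0.1952, 0.1072]
eef_rot: [3.141, -0.0, -3.121]
force: [0.2, -0.6, -3.9]
opening: 0.127
grip_force: 39.8
t 18.775 tcp [ 640.2 -195.2  107.2] yaw -178.8 F [ 0.2 -0.6 -3.9] op 10.8 grip 39.8 j [ 0.    0.24  0.08 -0.   -1.41 -1.55]
639.8,-195,105,181.2 -> [0.04, 0.02, 0.22] -0.0
```

```bash
python3 -m inch '[[0,[0,0,0.1],0],[0,[0,0,0.2],0],[0,[0,0,0.2],0],[0,[0,0,0.2],0]]';python3 go.py
```

```text
time: 19.27
tcp_pos: [0.6406, -0.1955, 0.1069]
eef_rot: [-3.141, 0.002, -3.121]
force: [-2.9, 1.6, 5.6]
opening: 0.13
grip_force: 41.1
t 19.275 tcp [ 640.6 -195.5  106.9] yaw -178.8 F [-2.9  1.6  5.6] op 11.1 grip 41.1 j [ 0.    0.24  0.08  0.   -1.41 -1.55]
```

```bash
python3 -m inch '[[4,[0,0,-0.1],0],[4,[0,0,-0.1],0],[4,[0,0,-0.1],0],[4,[0,0,-5],0],[4,[0,0,-9],0]]'; python3 go.py 430.5,-135.5,150,178.1
```

```text
time: 19.9
tcp_pos: [0.6402, -0.1955, 0.1967]
eef_rot: [-3.141, 0.0, -3.121]
force: [0.8, 0.6, 0.2]
opening: 0.47
grip_force: 0.0
t 19.9 tcp [ 640.2 -195.5  196.7] yaw -178.8 F [0.8 0.6 0.2] op 40.1 grip 0.0 j [ 0.    0.22  0.22  0.   -1.57 -1.55]
430.5,-135.5,150,178.1 -> [20.85, 6.43, 4.67] 3.1
```

```bash
python3 -m inch '[[8,[5,1.5,0],1],[8,[10,3,1],2],[8,[15,4.6,2.5],3],[8,[20,6.1,4],3],[8,[20.9,6.4,4.7],3]]'; python3 -m inch '[[8,[0,0,0],0],[8,[0,0,0],0],[8,[0,0,0],0]]'
python3 - <<'E'
from meas import *
i,d,P=cloud("wrist");cv2.imwrite("pics/w3.png",i)
Q=P[(P[...,2]>.020)&(P[...,2]<.028)];Q=Q[np.hypot(Q[:,0]-.430,Q[:,1]+.135)<.045];print(len(Q),rect(Q),np.median(Q,0))
i,d,P=cloud("top");ii=i.astype(int)
Q=P[(P[...,2]>.115)&(P[...,2]<.14)];Q=Q[np.hypot(Q[:,0]-.640,Q[:,1]+.195)<.045];print("lens",len(Q),rect(Q),np.median(Q,0))
E
python3 go.py 430.5,-135.5,2,178.1
```

```text
time: 20.52
tcp_pos: [0.4279, -0.1351, 0.1478]
eef_rot: [3.141, 0.001, 3.111]
force: [1.6, -0.3, 0.6]
opening: 0.936
grip_force: 0.0
time: 20.9
tcp_pos: [0.4307, -0.1358, 0.1485]
eef_rot: [-3.141, -0.001, 3.109]
force: [0.6, 0.9, -0.0]
opening: 0.934
grip_force: 0.0
3033 (array([ 432. , -136.6]), array([50.1, 50.3]), 87.4) [ 0.42713285 -0.13694017  0.02482941]
lens 340 (array([ 637.1, -195.2]), array([59.5, 13.3]), 1.1) [ 0.63643895 -0.19360476  0.12893864]
t 21.0 tcp [ 430.4 -135.7  148.2] yaw 178.2 F [ 0.6 -0.6 -0.2] op 79.9 grip 0.0 j [ 0.14 -0.37 -0.43 -0.   -1.51 -1.75]
430.5,-135.5,2,178.1 -> [-0.02, 0.03, 14.62] 0.1
```

View pics/w3.png

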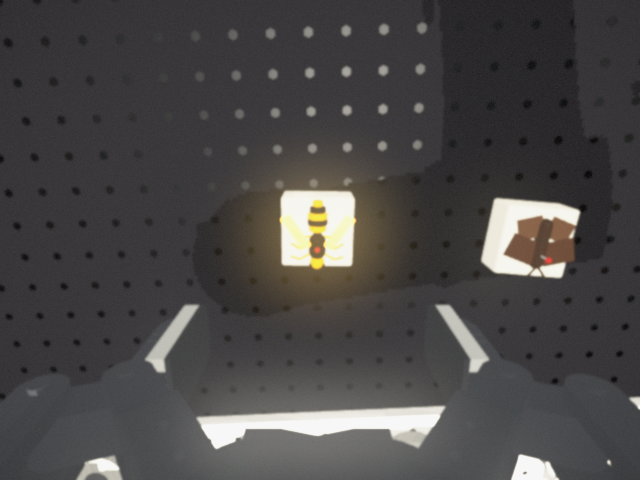

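The wrist view shows the striped wasp block at (318,230), centred between the fingers, with the moth well clear at (540,240). The lens is in place at (637,-195) with yaw 1.1°.

```bash
python3 -m inch '[[8,[-0.1,0,5],0],[8,[-0.1,0,10],0],[8,[-0.1,0,13.5],0],[8,[-0.1,0,14.3],0],[8,[-0.1,0,14.3],0]]' 20; python3 go.py;  python3 -m inch '[[3,[0,0,0.1],0],[3,[0,0,0.1],0],[3,[0,0,0.1],0],[3,[0,0,0.1],0],[3,[0,0,0.1],0]]' 20; python3 -m inch '[[3,[0,0,0],0],[3,[0,0,0],0]]';  python3 go.py
```

```text
time: 21.62
tcp_pos: [0.4315, -0.1358, 0.0061]
eef_rot: [-3.141, 0.0, 3.11]
force: [0.4, 0.2, 0.7]
opening: 0.938
grip_force: 0.0
t 21.625 tcp [ 431.5 -135.8    6.1] yaw 178.2 F [0.4 0.2 0.7] op 80.1 grip 0.0 j [ 0.14 -0.28 -0.63  0.   -1.23 -1.75]
time: 22.25
tcp_pos: [0.432, -0.1356, 0.0058]
eef_rot: [-3.142, 0.002, 3.11]
force: [-0.5, 1.1, 6.2]
opening: 0.578
grip_force: 22.2
time: 22.5
tcp_pos: [0.432, -0.1356, 0.0059]
eef_rot: [-3.141, 0.003, 3.11]
force: [-0.5, 1.5, 5.1]
opening: 0.58
grip_force: 22.2
t 22.5 tcp [ 432.  -135.6    5.9] yaw 178.2 F [-0.5  1.5  5.1] op 49.5 grip 22.2 j [ 0.15 -0.29 -0.63  0.   -1.23 -1.75]
```

```bash
python3 -m inch '[[3,[0,0,-2],0],[3,[0,0,-6],0],[3,[0,0,-11],0],[3,[0,0,-14],0],[3,[0,0,-14],0]]'; python3 go.py 636.5,-61.5,145,181.2
```

```text
time: 23.12
tcp_pos: [0.4322, -0.1356, 0.1471]
eef_rot: [3.141, 0.005, 3.11]
force: [0.4, -0.9, -1.0]
opening: 0.581
grip_force: 21.4
t 23.125 tcp [ 432.2 -135.6  147.1] yaw 178.2 F [ 0.4 -0.9 -1. ] op 49.6 grip 21.4 j [ 0.15 -0.37 -0.43  0.   -1.51 -1.75]
636.5,-61.5,145,181.2 -> [-20.19, 8.06, 0.31] -3.0
```

```bash
python3 -m inch '[[3,[-3.5,1.4,0],-0.5],[3,[-8,3.2,0],-1.5],[3,[-12.5,5,0],-2.5],[3,[-16.5,6.6,0],-3],[3,[-19.2,7.7,0],-3]]'; python3 -m inch '[[3,[-1,0.4,0],0],[3,[-1,0.4,0],0],[3,[-1,0.4,0],0],[3,[-1,0.4,0],0]]'; python3 go.py 636.5,-61.5,73,181.2
```

```text
time: 23.75
tcp_pos: [0.626, -0.0639, 0.1418]
eef_rot: [3.141, -0.003, -3.121]
force: [-0.6, 0.1, -1.1]
opening: 0.578
grip_force: 21.4
time: 24.25
tcp_pos: [0.6347, -0.0608, 0.1449]
eef_rot: [3.141, 0.001, -3.121]
force: [-0.6, -0.1, -0.6]
opening: 0.579
grip_force: 21.4
t 24.25 tcp [634.7 -60.8 144.9] yaw -178.8 F [-0.6 -0.1 -0.6] op 49.5 grip 21.4 j [ 0.22  0.15  0.04 -0.   -1.46 -1.77]
636.5,-61.5,73,181.2 -> [-0.17, -0.07, 7.19] -0.0
```

```bash
python3 -m inch '[[3,[-0.1,0,3],0],[3,[-0.1,-0.1,5.5],0],[3,[-0.1,-0.1,6.7],0],[3,[-0.1,-0.1,6.8],0],[3,[-0.1,-0.1,6.8],0]]'; python3 -m inch '[[3,[0,0,0.1],0],[3,[0,0,0.2],0],[3,[0,0,0.3],0],[3,[0,0,0.3],0]]'; python3 go.py
```

```text
time: 24.88
tcp_pos: [0.6368, -0.0616, 0.0778]
eef_rot: [-3.141, 0.002, -3.121]
force: [-0.4, 0.0, 0.2]
opening: 0.577
grip_force: 21.4
time: 25.38
tcp_pos: [0.6362, -0.0615, 0.0733]
eef_rot: [3.142, -0.0, -3.121]
force: [-0.0, -0.6, 1.0]
opening: 0.587
grip_force: 21.4
t 25.375 tcp [636.2 -61.5  73.3] yaw -178.8 F [-0.  -0.6  1. ] op 50.1 grip 21.4 j [ 0.22  0.18 -0.05 -0.   -1.34 -1.77]
```

```bash
python3 -m inch '[[3,[0,0,0.1],0],[3,[0,0,0.1],0],[3,[0,0,0.1],0]]'; python3 go.py
```

```text
time: 25.75
tcp_pos: [0.6364, -0.0615, 0.0729]
eef_rot: [-3.141, 0.001, -3.121]
force: [-0.6, 0.6, 4.1]
opening: 0.585
grip_force: 21.8
t 25.75 tcp [636.4 -61.5  72.9] yaw -178.8 F [-0.6  0.6  4.1] op 49.9 grip 21.8 j [ 0.22  0.18 -0.05  0.   -1.34 -1.77]
```

Contact: releasing, rising, then moving back toward the robot to look.

```bash
python3 -m inch '[[8,[0,0,0],0],[8,[0,0,0],0],[8,[0,0,0],0],[8,[0,0,-1],0],[8,[0,0,-5],0]]'; python3 -m inch '[[8,[0,0,-5],0],[8,[0,0,-9],0],[8,[5,0,-9],0],[8,[11,0,-9],0],[8,[16,0,-9],0]]'; python3 -m inch '[[8,[4,0,0],0],[8,[4,0,0],0],[8,[4,0,0],0]]'
python3 - <<'E'
from meas import *
i,d,P=cloud("top");cv2.imwrite("pics/t4.png",cv2.resize(i[100:400,140:560],None,fx=1.9,fy=1.9))
def q(n,x,y,z0,z1,r=.045):
    Q=P[(P[...,2]>z0)&(P[...,2]<z1)];Q=Q[np.hypot(Q[:,0]-x,Q[:,1]-y)<r];print(n,len(Q),rect(Q),np.median(Q[:,2]))
q("diff",.634,.075,.115,.14);q("lens",.640,-.195,.115,.14);q("wasp",.637,-.06,.085,.098);q("stage",.637,-.06,.06,.075)
q("moth",.442,.017,.018,.03);q("vial",.746,-.167,.05,.07,.03);q("cube",.737,-.005,.033,.045)
i,d,P=cloud("scene");cv2.imwrite("pics/s4.png",i)
E
```

```text
time: 26.38
tcp_pos: [0.6347, -0.0615, 0.1205]
eef_rot: [-3.141, -0.005, -3.121]
force: [-0.2, 0.1, 1.3]
opening: 0.94
grip_force: 0.0
time: 27.0
tcp_pos: [0.4747, -0.0651, 0.2132]
eef_rot: [3.142, 0.001, -3.121]
force: [1.4, 0.7, 1.1]
opening: 0.937
grip_force: 0.0
time: 27.38
tcp_pos: [0.4366, -0.0656, 0.2132]
eef_rot: [3.141, 0.002, -3.121]
force: [-1.2, -0.3, -0.4]
opening: 0.938
grip_force: 0.0
diff 291 (array([631.6,  72.7]), array([60.4, 12.2]), 0.8) 0.12948921254300816
lens 341 (array([ 637.4, -195.2]), array([60.3, 13.1]), 0.7) 0.12912679769414415
wasp 543 (array([633.8, -61.9]), array([49.7, 50.4]), 89.0) 0.09159356837303623
stage 278 (array([635.2, -62.5]), array([60.4, 60.5]), 1.3) 0.0668465450961267
moth 279 (array([445.4,  16.6]), array([50.6, 44.8]), 88.4) 0.025072488002537696
vial 219 (array([ 746. , -167.5]), array([28.3, 27.3]), 88.3) 0.059419489550689764
cube 488 (array([736.8,  -4.4]), array([39.9, 41.5]), 74.6) 0.03955950198524
```

View pics/t4.png

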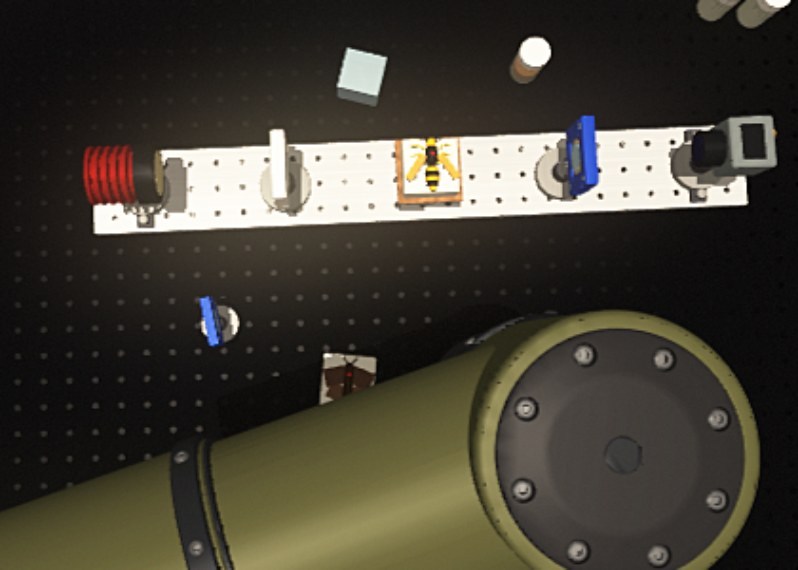

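View pics/s4.png

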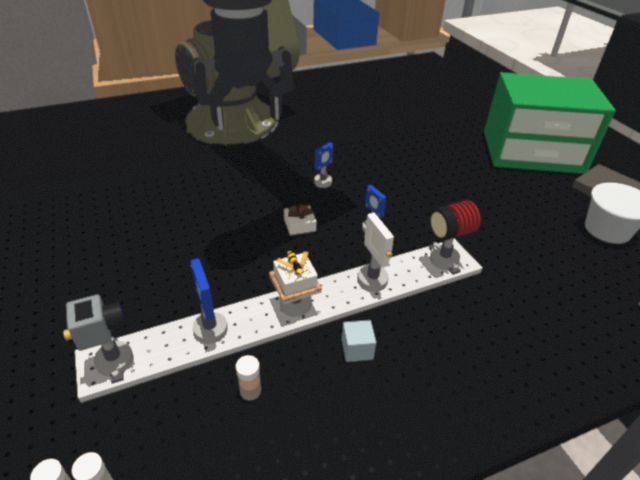

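The top view shows lamp, diffuser (280,165), stage with wasp (430,170), lens (580,155) and camera in line, with the wasp lying across it. The scene view shows everything upright and the moth, vial and cube where they were (the moth is partly hidden by the arm in the top view). All measurements are within tolerance, so I'm handing in.

```bash
python3 -c "from plant import job_done; print(job_done())"
```

```text
the job is handed in; nothing more can be done
None
```

The imaging line is laid out and handed in: stage, diffuser and lens measured within about 3 mm and 1° of their places, the wasp block flat mid-stage and across the line, moth, vial and cube untouched; the judge's verdict was not shown.

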